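# Empty the curing can into the parts bin

### The arm

A 6-joint arm with a two-finger parallel gripper is mounted at the origin on the work surface. World frame = base frame: x ahead of the robot, y to its left, z up, the work surface at z = 0. Lengths are in mm, angles in rad, forces in N, time in s.
With the tool pointing down it reaches from about 350 to 775 mm from the base axis. Payload 7.3 kg.
Tool frame: the origin (TCP) lies midway between the tips of the shut fingers; the grasp point (between the pads) lies 19 mm behind it; z points along the fingers, y is the line along which they close (so a half turn about z gives the same grasp; the last joint's range is limited). The gripper opens to 92 mm and grips with 3 to 60 N. Pads are 19 mm wide; open, the fingers measure 130 mm over their backs; the gripper's body (75 mm by 190 mm) begins 47 mm behind the grasp point.
Start: joints at [1.178, 0.342, 1.524, -0, 1.275, -0.146], TCP at [128.243, 509.116, 226.741] pointing down, gripper open.
Joint ranges: [-2.53, 2.53], [-0.77, 2.02], [0.04, 2.7], [-1, 4.14], [0.28, 2.66], [-3.11, 3.11]. Speed limits (rad/s): [2.57, 2.57, 3.14, 3.14, 3.14, 3.14].

### API

Orientations are given as [roll, pitch, yaw] about the fixed x, y, z axes, in that order (R = Rz(yaw) Ry(pitch) Rx(roll)).
In Python, from plant import bot gives the robot as it stands.
- The arm moves only by the tool servo_tool, never from a script. Its argument "deltas" is a list of rows, each a list of 2 entries, a list of its own where there are three numbers: the shift along the tool's x, y, z in m, then the turn, a rotation vector about the tool's x, y, z in degrees. A call has 1 to 20 rows; each row shifts and turns the commanded pose from where the row before left it, along the tool's axes as they then stand; what a row does not reach is not made up. A row lasts 1/8 s, in which the tool goes at most 62.5 mm and 10.7 degrees, less where a joint would pass 70% of its speed; a pose out of reach is approached as far as the arm can. A call with a gripper value outside its range is refused whole. "fingers" is the opening, from 0 (shut) to 1 (fully open), set as the call begins (left out, the last holds). The fingers move at their own pace and stop on an object; the grip force is fixed at half the most. Time passes only in rows, so rows that do not move let the fingers close. It gives the time, the measured TCP pose, the force, the opening and the grip force at its end, in the units of the state.
- bot.get_obs(): the state, without advancing time (a new reading comes with each control period).
- bot.capture(name): name is "scene" or "top"; returns the picture (384x512x3 uint8, red, green, blue); there is no depth.
- bot.camera_model(name): a dict with "mtx" (3x3 intrinsics, pixels), "xyz" and "rotation" of the camera in the world. Camera axes: x right, y down, z forward; pixel columns grow to the right and rows downward; lengths in mm; the calibration is good to about 2 mm. A picture is of the moment at which its call begins. camera_model takes no time and is no camera call.
- bot.close_job(): hands the job in; it is judged then, once.
The state is a dict: "time": time; "joint_positions": joint angles; "dq": joint speeds; "tau": joint torques, N m; "tool_pos": TCP position; "tcp_rot": TCP orientation; "contact_force": force on the tool from outside, world axes, zero at the start; "moment": the same for the moment, N m; "grip_width": finger opening in mm; "finger_force": force on a finger pad.
Only numpy, scipy, OpenCV 4.12 (cv2) and the standard library are available. Lean on these libraries where they do the work, as an engineer would, in place of code of your own. Each camera call takes 0.05 s, during which the arm holds its last target. There are 200 camera calls.

### The job

Tip the three cured prints out of the rectangular steel can into the red parts bin and put the empty can back. Take the can off the curing station's turntable, lay it on its side on the rubber mat with the prints still in it and let go; then take it again by its foot end, carry it over the bin and lift the foot well above the mouth so that all three prints slide out. Then stand the can upright again in the middle of the turntable and let go; never drop the can or let it fall over, and leave the clear cover, the wooden clamp and the glass bottle undisturbed.

Things in the scene. Friction and masses are not known exactly. Their poses are not given: they have to be found in the camera images.
- can: Open rectangular stainless steel can, loose: outside 62 mm (its x) by 76 mm (its y) by 130 mm tall (its z), walls and bottom 3 mm, about 0.25 kg empty. Origin at the centre of its underside (foot); z points out of the mouth. Starts upright on the turntable with the prints in it, turned up to 0.35 rad from the station. Its sides are flat: it fits the gripper across x and lies stably on a side.
- can_mouth (a point): Centre of the can's open mouth, level with the rim, 130 mm from the can's origin along its z; same axes as the can.
- station: Black curing station, fixed: a base 200 by 200 by 66 mm with a toggle switch on its front (-x) face and a flat round aluminium turntable (160 mm across, does not turn here) on top. Origin at the centre of its underside; z up. Station and bin may be on either side of the robot.
- turntable (a point): Centre of the turntable's top face, 74 mm above the counter; axes of the station.
- bin: Red plastic parts bin, open on top, fixed: outside 190 mm (its x) by 250 mm (its y), 70 mm tall, walls and floor 4 mm. Origin at the centre of its underside; z up.
- mat: Flat black rubber mat, fixed, 200 mm (its x) by 170 mm (its y), 4 mm thick, between the station and the bin. Origin at the centre of its underside; z up.
- cover: Bystander: clear acrylic turntable cover, a dome 170 mm across and 168 mm tall with its knob, standing on the counter. Origin at the centre of its underside.
- clamp: Bystander: wooden hand-screw clamp lying on the counter, jaws 170 mm long, 34 mm high, handles making it 190 mm across. Origin at the centre of its underside.
- bottle: Bystander: empty glass bottle with twist cap, 68 mm across, 190 mm tall, standing. Origin at the centre of its underside.
- print_a: One of three alike cured prints of plain grey resin, 68 mm long: a block 25 by 25 by 44 mm with a round spigot 22 mm across and 24 mm long on its end, 35 g, loose. Origin at the centre of the block's end face; z along its length. Starts standing in the can; slides on steel at a slope of about 31 degrees (up to 36).
- print_b: One of three alike cured prints of plain grey resin, 68 mm long: a block 25 by 25 by 44 mm with a round spigot 22 mm across and 24 mm long on its end, 35 g, loose. Origin at the centre of the block's end face; z along its length. Starts standing in the can; slides on steel at a slope of about 31 degrees (up to 36).
- print_c: One of three alike cured prints of plain grey resin, 68 mm long: a block 25 by 25 by 44 mm with a round spigot 22 mm across and 24 mm long on its end, 35 g, loose. Origin at the centre of the block's end face; z along its length. Starts standing in the can; slides on steel at a slope of about 31 degrees (up to 36).
- print_a_mid (a point): Middle of print_a, halfway along its length (34 mm from its origin along its z).
- print_b_mid (a point): Middle of print_b, halfway along its length (34 mm from its origin along its z).
- print_c_mid (a point): Middle of print_c, halfway along its length (34 mm from its origin along its z).

How it is judged:
By the outcome, as a careful person would: the job done as asked, in the order asked, and still so for the second after the job is handed in, with the robot touching nothing.
It also fails if it takes over 72 s, if anything falls off the work surface, if the arm or the gripper's body presses on something with over 40 N, if the wrist force passes 120 N, or if a joint passes its speed limit or range.

## Working session

There is one attempt and no reset: what is moved stays moved. The work goes in short steps, Python scripts to look and compute and a tool call to move; the robot and the scene stay as the last step left them, time stands still between calls to the robot, and variables do not carry over. Pictures are saved under pics/ and viewed, at most 12 in all, crops included, and the job is handed in when it is done.

Besides the shell and the picture viewer there is one more tool, called after ">>>" as name([rows], argument=value, ...), one row to a line, values as JSON. servo_tool: Moves the arm, as the interface text tells. Its arguments: {"type":"object","properties":{"deltas":{"type":"array"},"fingers":{"type":"number"}},"required":["deltas"]}

```bash
mkdir -p pics; ls
python3 - <<'E'
from plant import bot
import cv2,numpy as np
np.set_printoptions(precision=4,suppress=True)
a=bot.capture("scene");b=bot.capture("top")
for n,i in(("scene",a),("top",b)):
    cv2.imwrite(f"pics/{n}0.png",i[:,:,::-1]); m=bot.camera_model(n); print(n,m)
print(bot.get_obs())
E
```

```text
pics
scene {'mtx': array([[479.5613,   0.    , 260.1166],
       [  0.    , 479.5613, 186.417 ],
       [  0.    ,   0.    ,   1.    ]]), 'xyz': array([1505.9849,  248.1065, 1067.7016]), 'rotation': array([-2.3508, -0.0188,  1.8591])}
top {'mtx': array([[470.5065,   0.    , 249.2835],
       [  0.    , 470.5065, 188.9243],
       [  0.    ,   0.    ,   1.    ]]), 'xyz': array([ 351.7418,  -30.6218, 1245.5277]), 'rotation': array([-2.915 , -0.0017, -1.5019])}
{'time': 0.1, 'joint_positions': array([ 1.1779,  0.3427,  1.5249, -0.    ,  1.2754, -0.146 ]), 'dq': array([ 0.0007, -0.0023, -0.0033,  0.0001, -0.0001, -0.0009]), 'tau': array([  0.002 , -43.2007, -24.4693,   0.072 ,   0.0526,  -0.0001]), 'tool_pos': array([128.1208, 508.7474, 226.1078]), 'tcp_rot': array([-3.1402, -0.0002,  2.8948]), 'contact_force': array([ 0.2424,  0.5891, -0.0972]), 'moment': array([ 0.023 , -0.0133, -0.0238]), 'finger_force': 0.0, 'grip_width': 91.83401629104983}
```

View pics/scene0.png

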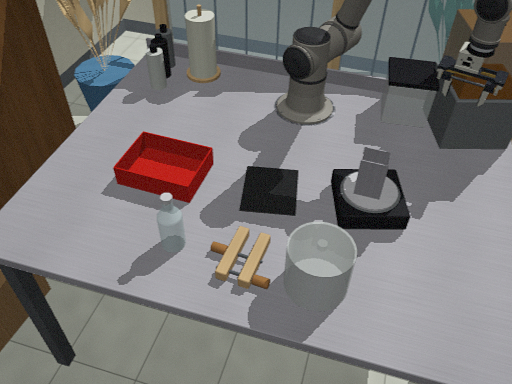

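View pics/top0.png

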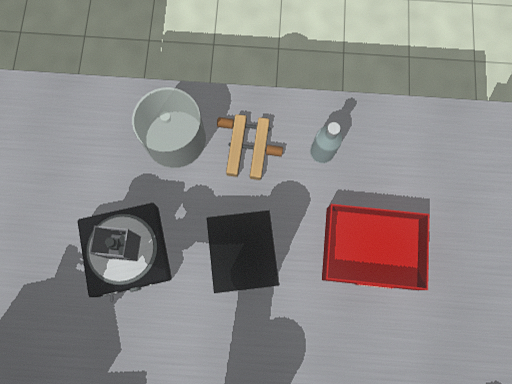

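The scene picture shows the can on the turntable (372,175), the mat (270,190), the bin (165,165), the bottle (171,228), the clamp (243,256) and the cover (320,265). In the top view the can is at about (113,243), the mat at (243,251) and the bin at (377,247).

```bash
cat > h.py <<'E'
import cv2,numpy as np
from scipy.spatial.transform import Rotation as R
from plant import bot
np.set_printoptions(precision=3,suppress=True)
def cam(n):
    m=bot.camera_model(n); return m["mtx"],np.array(m["xyz"]),R.from_euler("xyz",m["rotation"]).as_matrix()
def cast(n,uv,z):
    K,c,M=cam(n); d=np.c_[np.atleast_2d(uv).astype(float),np.ones(len(np.atleast_2d(uv)))]@np.linalg.inv(K).T@M.T
    return c+d*((z-c[2])/d[:,2])[:,None]
def proj(n,P):
    K,c,M=cam(n); q=(np.atleast_2d(P)-c)@M@K.T; return q[:,:2]/q[:,2:]
def rect(P):
    (c,s,a)=cv2.minAreaRect(P[:,:2].astype(np.float32)); return np.array(c),np.array(s),a
E
python3 - <<'E'
from h import *
im=cv2.imread("pics/top0.png");hsv=cv2.cvtColor(im,cv2.COLOR_BGR2HSV)
red=((hsv[...,1]>150)&((hsv[...,0]<8)|(hsv[...,0]>172))).astype(np.uint8)
dark=(im.max(2)<45).astype(np.uint8)
def comps(m,lo):
    for c in cv2.findContours(m,0,1)[0]:
        if cv2.contourArea(c)>lo: yield cv2.convexHull(c)[:,0]
for h in comps(red,2000): print("bin z70",*rect(cast("top",h,70)))
for h in comps(dark,2000):
    print("dark",h.mean(0),"z4",*rect(cast("top",h,4)),"z66",*rect(cast("top",h,66)))
a=cv2.resize(im[200:300,70:180],None,fx=5.45,fy=5.45,interpolation=cv2.INTER_CUBIC)
cv2.imwrite("pics/c1.png",a)
sc=cv2.imread("pics/scene0.png")
a=cv2.resize(sc[140:230,325:415],None,fx=6,fy=6,interpolation=cv2.INTER_CUBIC)
cv2.imwrite("pics/c2.png",a)
E
```

```text
bin z70 [ 497.359 -339.201] [258.371 193.878] 87.9713134765625
dark [246.944 250.444] z4 [470.008  -4.535] [196.058 166.875] 10.579314231872559 z66 [464.102  -5.838] [186.267 158.541] 10.579340934753418
```

View pics/c1.png

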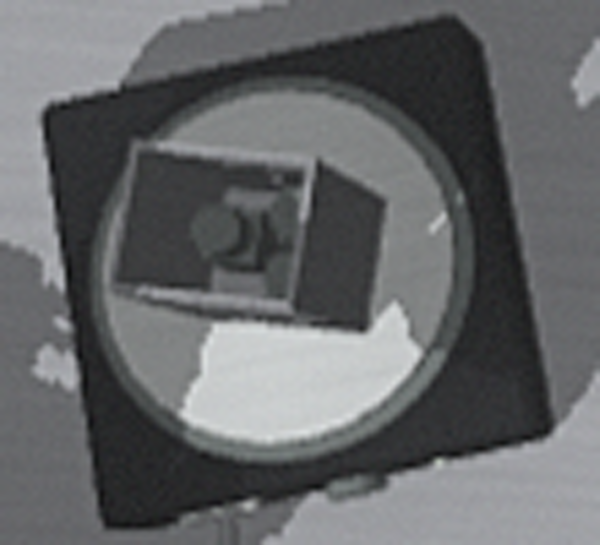

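The crop shows the can rim corners at (134,142), (318,160), (296,310) and (114,290). The foot corners are at (385,203) and (367,330), and the turntable ellipse is centred near (285,268).

Run:
```python
from h import *
f=lambda p:np.array(p)/5.454+[70,200]-0.4
rim=cast("top",f([(134,142),(318,160),(296,310),(114,290)]),204)
print("rim",rim,np.linalg.norm(rim-np.roll(rim,1,0),axis=1),rim.mean(0))
ft=cast("top",f([(385,203),(367,330)]),74);print("foot",ft)
for r in (rim[1]-rim[0],rim[2]-rim[1],rim[3]-rim[2],rim[0]-rim[3],ft[1]-ft[0]):print(np.arctan2(r[1],r[0]))
e=cast("top",f([(100,262),(465,262),(288,80),(280,455)]),74);print("tt",e,e.mean(0))
s=cast("top",f([(44,108),(458,14),(484,45),(552,430),(108,525)]),66);print("station",s,(s[0]+s[3])/2)
im=cv2.imread("pics/top0.png");K=cam("top")
# bystanders rough (top view base): cover,clamp,bottle
print(cast("top",[(178,138),(250,148),(322,152)],0))
print("tool x,y axes",R.from_euler("xyz",bot.get_obs()["tcp_rot"]).as_matrix())
```

```text
rim [[483.612 323.466 204.   ]
 [481.449 247.498 204.   ]
 [420.382 248.633 204.   ]
 [423.282 322.92  204.   ]] [60.333 75.998 61.078 74.344] [452.181 285.629 204.   ]
foot [[480.08  249.133  74.   ]
 [422.234 250.294  74.   ]]
-1.5992608027199207
3.123016835756171
1.5317886099989724
0.009043460797551535
3.1215286609867023
tt [[444.356 375.233  74.   ]
 [455.823 209.56   74.   ]
 [533.687 300.767  74.   ]
 [364.396 282.34   74.   ]] [449.566 291.975  74.   ]
station [[513.997 414.333  66.   ]
 [571.573 227.665  66.   ]
 [557.728 213.86   66.   ]
 [383.954 163.387  66.   ]
 [328.615 357.311  66.   ]] [448.976 288.86   66.   ]
[[ 769.808  195.127    0.   ]
 [ 754.631   -6.938    0.   ]
 [ 756.899 -206.51     0.   ]]
tool x,y axes [[-0.97   0.244 -0.001]
 [ 0.244  0.97  -0.001]
 [ 0.    -0.001 -1.   ]]
```

View pics/c2.png

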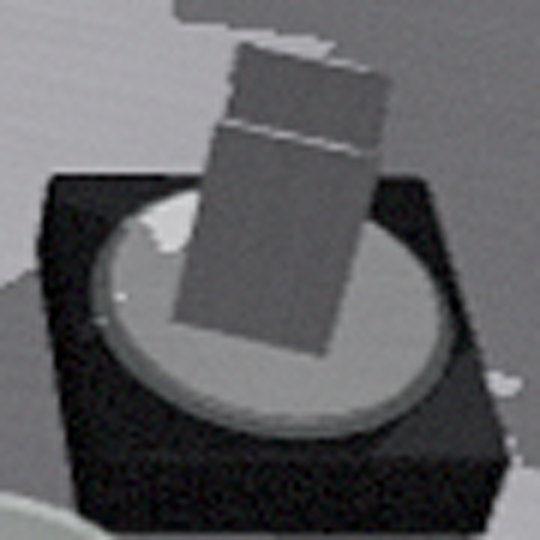

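>>> servo_tool([
  [[-0.035,-0.03,-0.03],[0,0,0]],
  [[-0.035,-0.03,-0.03],[0,0,0]],
  [[-0.035,-0.03,-0.03],[0,0,0]],
  [[-0.035,-0.03,-0.03],[0,0,0]],
  [[-0.035,-0.03,-0.03],[0,0,0]],
  [[-0.035,-0.03,-0.01],[0,0,0]],
  [[-0.035,-0.03,0],[0,0,0]],
])

```text
time: 0.98
tool_pos: [315.3, 244.4, 387.5]
tcp_rot: [3.14, 0.001, 2.895]
contact_force: [0.7, 0.5, 0.5]
grip_width: 92.1
finger_force: 0.0
```

```bash
cat >> h.py <<'E'
def log():
    o=bot.get_obs(); open("log.txt","a").write(" ".join(map(str,np.r_[o["joint_positions"],o["tool_pos"],o["tcp_rot"]]))+"\n")
    print(o["time"],o["joint_positions"],o["tool_pos"],o["tcp_rot"],o["contact_force"],o["grip_width"],o["finger_force"])
E
echo "1.1779 0.3427 1.5249 0 1.2754 -0.146 128.1208 508.7474 226.1078 -3.1402 -0.0002 2.8948">log.txt
python3 -c "from h import *;log()"
```

```text
0.975 [ 0.467  0.018  1.492  0.     1.629 -0.858] [315.285 244.413 387.455] [3.14  0.001 2.895] [0.723 0.535 0.54 ] 92.10372555626985 0.0
```

>>> servo_tool([
  [[0,0,0],[8,0,0]],
  [[0,0,0],[8,0,0]],
  [[0,0,0],[8,0,0]],
  [[0,0,0],[8,0,0]],
])

```text
time: 1.48
tool_pos: [314.6, 245.7, 386.7]
tcp_rot: [-2.579, 0.0, 2.895]
contact_force: [-0.1, -0.7, 0.0]
grip_width: 91.7
finger_force: 0.0
```

```bash
python3 -c "from h import *;log()"
```

```text
1.475 [ 0.715  0.318  1.256 -0.346  2.02  -0.688] [314.6   245.724 386.744] [-2.579  0.     2.895] [-0.055 -0.708  0.025] 91.66705362525788 0.0
```

>>> servo_tool([
  [[0,0,0],[0,9,0]],
  [[0,0,0],[0,9,0]],
  [[0,0,0],[0,9,0]],
  [[0,0,0],[0,9,0]],
])

```text
time: 1.98
tool_pos: [314.8, 245.7, 386.5]
tcp_rot: [-2.482, -0.526, 2.524]
contact_force: [0.5, 0.8, 1.3]
grip_width: 91.9
finger_force: 0.0
```

```bash
python3 -c "from h import *;log()"
```

```text
1.975 [ 0.436  0.502  1.111  0.059  2.345 -0.678] [314.806 245.745 386.545] [-2.482 -0.526  2.524] [0.537 0.836 1.258] 91.86340870711747 0.0
```

```bash
cat > k.py <<'E'
from h import *
from scipy.optimize import least_squares
E=lambda a,t:R.from_euler(a,t).as_matrix()
V=lambda *p:np.array(p)
def fk(q,p,s=1):
    d1,a1,a2,a3,d4,lat,w,d6,lt=p
    M=E('z',q[0]);P=M@V(a1,lt,d1)
    M=M@E('y',q[1]);P=P+M@V(0,0,a2)
    M=M@E('y',q[2]);P=P+M@V(a3,0,d4)
    M=M@E('z',s*q[3]);P=P+M@V(0,lat,0)
    M=M@E('y',q[4]);P=P+M@V(w,0,d6)
    return P,M@E('z',q[5]+np.pi/2)
def fit(s):
    D=np.loadtxt("log.txt")
    def f(p):
        o=[]
        for r in D:
            P,M=fk(r[:6],p,s);o+=list(P-r[6:9]);o+=list(200*R.from_matrix(M.T@E('xyz',r[9:])).as_rotvec())
        return np.r_[o,1e-3*(p-P0)]
    P0=np.array([300,0,400,0,380,76,0,250,0.])
    return least_squares(f,P0)
E
python3 - <<'E'
from k import *
for s in(1,-1):
    r=fit(s);print(s,r.cost,r.x);print(r.fun[:24].reshape(-1,6))
E
```

```text
1 0.01822850143147806 [222.966   0.016 506.242  46.593 379.576   0.005  -0.002 318.095  76.402]
[[ 0.015 -0.006 -0.     0.    -0.001 -0.021]
 [-0.003  0.006  0.    -0.     0.    -0.   ]
 [-0.001  0.002 -0.001 -0.     0.    -0.   ]
 [-0.004  0.007  0.001 -0.    -0.     0.   ]]
-1 10022.35441608593 [ -239.754    81.049  -705.134 -1031.748   453.08     23.328    60.366
  -276.145    52.276]
[[  0.799  -0.214   0.363   0.     -0.001  -0.021]
 [  5.432   1.841   1.047  -0.028   0.024  -0.002]
 [-12.271  -8.355   0.154  79.131 -96.298  60.114]
 [  8.168   3.675  -1.563 -10.572  13.126 -16.468]]
```

```bash
cat >> k.py <<'E'
PAR=[222.966,0,506.242,46.593,379.576,0,0,318.095,76.402]
LO=V(-2.53,-.77,.04,-1,.28,-3.11)+.03;HI=V(2.53,2.02,2.7,4.14,2.66,3.11)-.03
rd=np.deg2rad
def canpose(F,th,yaw=0):  # foot point, th: 0 upright, 90 lying mouth toward +y(yaw), >90 pour
    return np.array(F,float),E('z',rd(yaw))@E('x',-rd(th))
def tool(F,C,s,a,e,sg):   # grip s from foot, e off the axis to the tool's side, tool a deg toward foot
    z=V(0,np.cos(rd(a)),-np.sin(rd(a)));y=V(sg,0,0);x=np.cross(y,z)
    return F+C@(V(0,-e,s)+19*z),C@np.c_[x,y,z]
def ik(P,M,q0):
    f=lambda q:np.r_[fk(q,PAR)[0]-P,300*R.from_matrix(fk(q,PAR)[1].T@M).as_rotvec()]
    r=least_squares(f,np.clip(q0,LO,HI),bounds=(LO,HI));return r.x,np.sqrt(2*r.cost)
def step(P,M):            # from measured pose: shift (tool axes, mm) and rotvec deg
    o=bot.get_obs();M0=E('xyz',o["tcp_rot"]);return M0.T@(P-o["tool_pos"]),np.rad2deg(R.from_matrix(M0.T@M).as_rotvec())
E
python3 - <<'E'
from k import *
q0=bot.get_obs()["joint_positions"]
for sg in(1,-1):
  for a in(0,10,20):
    q=q0
    for n,F,th,s in(("g1",(452,286,74),0,75),("up",(452,270,180),0,75),("lay",(470,-65,4+0),90,75),("g2",(470,-65,4),90,42),("bin",(497,-445,260),90,42),("pour",(497,-445,230),150,42),("stand",(449,290,74),0,42)):
        F=V(*F)+(V(0,0,38) if th>=90 else 0)
        F,C=canpose(F,th,-1.1);P,M=tool(F,C,s,a,5,sg)
        b=min((ik(P,M,x) for x in(q,q0,V(.3,.5,1.5,1.5,1.5,0),V(.3,.5,1.5,-.8,1.5,0),V(-.3,.5,1.5,1.5,1.5,2),V(-.3,.5,1.5,1.5,1.5,-2))),key=lambda t:t[1]+np.abs(t[0]-q).sum())
        q=b[0];print(sg,a,n,round(b[1],1),q)
E
```

```text
1 0 g1 0.0 [-0.212  0.92   2.002  1.382  1.613 -1.355]
1 0 up 0.0 [-0.248  0.679  2.013  1.364  1.669 -1.131]
1 0 lay 0.0 [-0.142  0.518  1.906  0.     0.718 -0.122]
1 0 g2 0.0 [-0.212  0.518  1.906  0.     0.717 -0.192]
1 0 bin 0.0 [-0.8    0.534  1.063  0.     1.544 -0.781]
1 0 pour 68.6 [-0.505  0.495  1.545 -0.97   0.956  0.071]
1 0 stand 0.0 [-0.205  0.996  1.992  1.387  1.599 -1.42 ]
1 10 g1 0.0 [-0.202  0.8    2.017  1.342  1.463 -1.251]
1 10 up 0.0 [-0.238  0.567  1.995  1.293  1.542 -1.007]
1 10 lay 0.0 [-0.031  0.533  1.895 -0.264  0.729  0.187]
1 10 g2 0.0 [-0.101  0.528  1.906 -0.268  0.711  0.122]
1 10 bin 0.0 [-0.739  0.473  1.177 -0.133  1.378 -0.702]
1 10 pour 84.9 [-0.551  0.585  2.044  4.11   0.986  1.216]
1 10 stand 0.0 [-0.195  0.875  2.018  1.358  1.444 -1.325]
1 20 g1 0.0 [-0.172  0.686  2.016  1.283  1.319 -1.122]
1 20 up 0.0 [-0.208  0.466  1.964  1.202  1.426 -0.865]
1 20 lay 0.0 [ 0.075  0.57   1.876 -0.498  0.794  0.464]
1 20 g2 0.0 [ 0.006  0.561  1.896 -0.517  0.763  0.417]
1 20 bin 0.0 [-0.673  0.426  1.287 -0.293  1.225 -0.582]
1 20 pour 69.8 [-0.508  0
[... 607 characters left out ...]
-1 10 lay 0.0 [-0.031  0.533  1.895 -0.264  0.729 -2.955]
-1 10 g2 0.0 [-0.101  0.528  1.906 -0.268  0.711 -3.019]
-1 10 bin 0.0 [-0.739  0.473  1.177 -0.133  1.378  2.44 ]
-1 10 pour 121.8 [-0.517  0.487  1.505 -0.97   0.97   3.08 ]
-1 10 stand 0.0 [-0.195  0.875  2.018  1.358  1.444  1.817]
-1 20 g1 0.0 [-0.172  0.686  2.016  1.283  1.319  2.02 ]
-1 20 up 0.0 [-0.208  0.466  1.964  1.202  1.426  2.276]
-1 20 lay 0.0 [ 0.075  0.57   1.876 -0.498  0.794 -2.678]
-1 20 g2 0.0 [ 0.006  0.561  1.896 -0.517  0.763 -2.725]
-1 20 bin 0.0 [-0.673  0.426  1.287 -0.293  1.225  2.559]
-1 20 pour 69.8 [-0.508  0.676  2.019  4.11   1.192 -1.909]
-1 20 stand 0.0 [-0.164  0.759  2.027  1.312  1.294  1.937]
```

Run:
```python
from k import *
for a in(0,8):
  for yaw in(15,30,45,60,75):
    q=V(-.8,.53,1.06,0,1.54,-.78);o=[]
    for sl in(0,30,50,65):
        F,C=canpose((0,0,0),90+sl,yaw)
        # mouth 20 mm past the centre, 125 mm high
        mouth=V(500,-345,125 if sl>0 else 200)-20*(E('z',rd(yaw))@V(0,1,0)); F=mouth-C@V(0,0,130)
        q,e=ik(*tool(F,C,42,a,5,1),q); o.append((sl,round(e,1),np.round(q,2)))
    print(a,yaw,*o,sep="\n  ")
```

```text
0
  15
  (0, np.float64(0.0), array([-0.82,  0.69,  1.05,  0.  ,  1.4 , -1.08]))
  (30, np.float64(0.0), array([-0.68,  0.53,  1.56, -0.49,  0.68, -0.61]))
  (50, np.float64(36.1), array([-0.58,  0.46,  1.7 , -0.97,  0.59, -0.12]))
  (65, np.float64(107.1), array([-0.55,  0.41,  1.69, -0.97,  0.64, -0.12]))
0
  30
  (0, np.float64(0.0), array([-0.78,  0.72,  0.99,  0.  ,  1.43, -1.3 ]))
  (30, np.float64(0.0), array([-0.7 ,  0.51,  1.59, -0.32,  0.57, -0.99]))
  (50, np.float64(30.2), array([-0.66,  0.42,  1.79, -0.97,  0.31, -0.34]))
  (65, np.float64(99.1), array([-0.65,  0.35,  1.81, -0.97,  0.31, -0.36]))
0
  45
  (0, np.float64(0.0), array([-0.74,  0.73,  0.96,  0.  ,  1.44, -1.52]))
  (30, np.float64(0.0), array([-0.72,  0.5 ,  1.6 , -0.06,  0.51, -1.46]))
  (50, np.float64(50.8), array([-0.6 ,  0.43,  1.78, -0.97,  0.31, -0.48]))
  (65, np.float64(105.9), array([-0.6 ,  0.35,  1.8 , -0.97,  0.31, -0.48]))
0
  60
  (0, np.float64(0.0), array([-0.7 ,  0.74,  0.96, -0.  ,  1.45, -1.75]))
  (30, np.float64(0.0), array([-0.75,  0.5 ,  1.6 ,  0.22,  0.53, -1.96]))
  (50, np.float64(
[... 1286 characters left out ...]
48]))
  (65, np.float64(140.9), array([-0.6 ,  0.34,  1.78, -0.97,  0.31, -0.47]))
8
  60
  (0, np.float64(0.0), array([-0.71,  0.65,  1.13,  0.03,  1.23, -1.76]))
  (30, np.float64(0.0), array([-0.77,  0.48,  1.73,  0.49,  0.32, -2.23]))
  (50, np.float64(56.4), array([-0.84,  0.4 ,  1.85,  1.32,  0.31, -3.08]))
  (65, np.float64(121.3), array([-0.85,  0.32,  1.88,  1.37,  0.31, -3.08]))
8
  75
  (0, np.float64(0.0), array([-0.68,  0.65,  1.14,  0.06,  1.23, -2.01]))
  (30, np.float64(0.0), array([-0.81,  0.49,  1.71,  0.77,  0.48, -2.73]))
  (50, np.float64(62.0), array([-0.85,  0.41,  1.81,  1.17,  0.45, -3.08]))
  (65, np.float64(128.5), array([-0.87,  0.34,  1.83,  1.24,  0.47, -3.08]))
```

Run:
```python
from k import *
for sg in (1,-1):
 for a in(0,-10):
  for yaw in(120,140,160,180,200,220):
    o=[];tot=0
    for sl in(30,50,70):
        F,C=canpose((0,0,0),90+sl,yaw)
        m=E('z',rd(yaw))@V(0,1,0)
        F=V(500,-345,120)-20*m-C@V(0,0,130)
        q,e=min((ik(*tool(F,C,42,a,5,sg),x) for x in (V(-1,.5,1.5,1,1.4,1.5),V(-1,.5,1.5,1,1.4,-1.5),V(-1,.5,1.5,3,1.4,0))),key=lambda t:t[1]); o.append((sl,round(e,1),np.round(q,2)));tot+=e
    if tot<60:print(sg,a,yaw,*o,sep="\n  ")
```

```text
1
  0
  120
  (30, np.float64(0.0), array([-0.82,  0.56,  1.51,  0.6 ,  1.03,  3.06]))
  (50, np.float64(0.0), array([-1.  ,  0.58,  1.63,  1.  ,  1.14,  2.65]))
  (70, np.float64(0.0), array([-1.14,  0.68,  1.71,  1.26,  1.38,  2.33]))
1
  0
  140
  (30, np.float64(0.0), array([-0.82,  0.59,  1.45,  0.56,  1.22,  2.79]))
  (50, np.float64(0.0), array([-0.99,  0.66,  1.47,  0.84,  1.42,  2.54]))
  (70, np.float64(0.0), array([-1.11,  0.79,  1.46,  1.05,  1.65,  2.37]))
1
  0
  160
  (30, np.float64(0.0), array([-0.81,  0.63,  1.39,  0.47,  1.4 ,  2.53]))
  (50, np.float64(0.0), array([-0.95,  0.74,  1.3 ,  0.69,  1.67,  2.4 ]))
  (70, np.float64(0.0), array([-1.04,  0.9 ,  1.2 ,  0.88,  1.92,  2.36]))
1
  0
  180
  (30, np.float64(0.0), array([-0.8 ,  0.66,  1.33,  0.36,  1.54,  2.26]))
  (50, np.float64(0.0), array([-0.89,  0.82,  1.14,  0.53,  1.89,  2.23]))
  (70, np.float64(0.0), array([-0.96,  1.01,  0.95,  0.73,  2.19,  2.28]))
1
  0
  200
  (30, np.float64(0.0), array([-0.77,  0.68,  1.29,  0.22,  1.65,  1.99]))
  (50, np.float64(0.0), array([-0.83,  0.88,  1.01,  0.34,  2.06,
[... 3923 characters left out ...]
0, np.float64(0.0), array([-0.74,  0.58,  1.4 ,  0.26,  1.4 , -0.82]))
  (50, np.float64(0.0), array([-0.86,  0.74,  1.2 ,  0.44,  1.76, -0.9 ]))
  (70, np.float64(0.0), array([-0.94,  0.93,  0.99,  0.62,  2.08, -0.89]))
-1
  -10
  200
  (30, np.float64(0.0), array([-0.74,  0.59,  1.4 ,  0.16,  1.47, -1.13]))
  (50, np.float64(0.0), array([-0.81,  0.78,  1.1 ,  0.28,  1.9 , -1.16]))
  (70, np.float64(0.0), array([-0.86,  1.02,  0.8 ,  0.43,  2.3 , -1.09]))
-1
  -10
  220
  (30, np.float64(0.0), array([-0.73,  0.59,  1.39,  0.05,  1.51, -1.44]))
  (50, np.float64(0.0), array([-0.75,  0.81,  1.04,  0.08,  1.98, -1.45]))
  (70, np.float64(0.0), array([-0.77,  1.08,  0.66,  0.14,  2.44, -1.41]))
```

```bash
cat >> k.py <<'E'
def go(F,th,yaw,s,a=0,e=4,sg=1,off=(0,0,0),rot=True):
    F,C=canpose(F,th,yaw);P,M=tool(F,C,s,a,e,sg);P=P+M@V(*off)
    o=bot.get_obs();q,err=ik(P,M,o["joint_positions"]);d,w=step(P,M)
    print("turn",w,"| shift in goal axes",M.T@(P-o["tool_pos"]),"now axes",d,"| ik",round(err,1),q,"| goal",P)
E
python3 - <<'E'
from k import *
go((452,286,160),0,-1.1,60,off=(0,0,-170))
go((452,286,74),0,-1.1,60,off=(0,0,-110))
E
```

```text
turn [-84.049  65.625  10.365] | shift in goal axes [-166.545  136.396 -112.119] now axes [-235.703   21.626   53.74 ] | ik 0.0 [-0.559  0.779  1.924  1.074  1.791 -1.188] | goal [449.024 131.029 220.   ]
turn [-84.049  65.625  10.365] | shift in goal axes [-252.545  136.396  -52.119] now axes [-249.662  116.762   95.577] | ik 0.0 [-0.445  0.958  1.953  1.155  1.665 -1.36 ] | goal [450.176 191.018 134.   ]
```

>>> servo_tool([
  [[-0.01,0,0],[-7,5.47,0.864]],
  [[0,0,0],[-7,5.47,0.864]],
  [[0,0,0],[-7,5.47,0.864]],
  [[0,0,0],[-7,5.47,0.864]],
  [[0,0,0],[-7,5.47,0.864]],
  [[0,0,0],[-7,5.47,0.864]],
  [[0,0,0],[-7,5.47,0.864]],
  [[0,0,0],[-7,5.47,0.864]],
  [[0,0,0],[-7,5.47,0.864]],
  [[0,0,0],[-7,5.47,0.864]],
  [[0,0,0],[-7,5.47,0.864]],
  [[0,0,0],[-7,5.47,0.864]],
  [[0,0,0],[0,0,0]],
])

```text
time: 3.6
tool_pos: [320.9, 240.6, 381.3]
tcp_rot: [-1.751, -1.57, 0.163]
contact_force: [0.4, 0.4, -0.7]
grip_width: 92.1
finger_force: 0.0
```

Run:
```python
from k import *
log()
go((452,286,160),0,-1.1,60,off=(0,0,-170))
go((452,286,74),0,-1.1,60,off=(0,0,-110))
```

```text
3.6 [-0.478  0.251  2.249  1.192  1.84  -0.98 ] [320.911 240.559 381.297] [-1.751 -1.57   0.163] [ 0.397  0.391 -0.684] 92.10939164538102 0.0
turn [-0.112  0.007 -0.041] | shift in goal axes [-161.297  130.192 -107.05 ] now axes [-161.218  130.098 -107.283] | ik 0.0 [-0.559  0.779  1.924  1.074  1.791 -1.188] | goal [449.024 131.029 220.   ]
turn [-0.112  0.007 -0.041] | shift in goal axes [-247.297  130.192  -47.05 ] now axes [-247.21   130.276  -47.272] | ik 0.0 [-0.445  0.958  1.953  1.155  1.665 -1.36 ] | goal [450.176 191.018 134.   ]
```

>>> servo_tool([
  [[-0.01,0.0325,-0.027],[0,0,0]],
  [[-0.01,0.0325,-0.027],[0,0,0]],
  [[-0.01,0.0325,-0.027],[0,0,0]],
  [[-0.01,0.0325,-0.026],[0,0,0]],
  [[-0.0345,0,0.01],[0,0,0]],
  [[-0.0345,0,0.01],[0,0,0]],
  [[-0.0345,0,0.01],[0,0,0]],
  [[-0.0345,0,0.01],[0,0,0]],
  [[-0.0345,0,0.01],[0,0,0]],
  [[-0.0345,0,0.01],[0,0,0]],
  [[0,0,0],[0,0,0]],
])

```text
time: 4.97
tool_pos: [452.1, 191.7, 133.8]
tcp_rot: [2.192, -1.568, 2.508]
contact_force: [0.3, 0.3, 0.2]
grip_width: 91.6
finger_force: 0.0
```

Run:
```python
from k import *
log()
go((452,286,74),0,-1.1,60)
cv2.imwrite("pics/s1.png",np.hstack([bot.capture(n)[100:300,x:x+250,::-1] for n,x in(("scene",262),("top",40))]).repeat(1,0))
```

```text
4.975 [-0.44   0.958  1.943  1.154  1.668 -1.354] [452.056 191.744 133.759] [ 2.192 -1.568  2.508] [0.277 0.309 0.189] 91.63441939107635 0.0
turn [-0.382  0.088  0.123] | shift in goal axes [  0.241  -1.866 109.237] now axes [  0.411  -1.137 109.247] | ik 0.0 [-0.21   0.955  1.995  1.383  1.607 -1.382] | goal [452.288 300.997 134.   ]
```

View pics/s1.png

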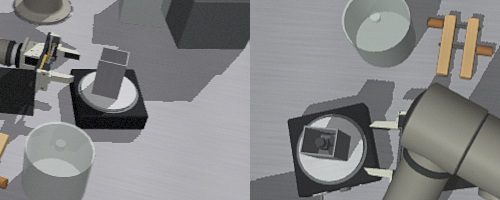

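The fingers straddle the can: in the right half they are at rows 125 and 172, and the can rim lies between rows 127 and 160. They can go forward.

>>> servo_tool([
  [[0,0,0.016],[0,0,0]],
  [[0,0,0.016],[0,0,0]],
  [[0,0,0.016],[0,0,0]],
  [[0,0,0.016],[0,0,0]],
  [[0,0,0.015],[0,0,0]],
  [[0,0,0.015],[0,0,0]],
  [[0,0,0.015],[0,0,0]],
  [[0,0,0],[0,0,0]],
])

```text
time: 6.08
tool_pos: [452.9, 301.3, 135.1]
tcp_rot: [1.915, -1.567, 2.783]
contact_force: [0.2, 0.2, 0.3]
grip_width: 91.8
finger_force: 0.0
```

>>> servo_tool([
  [[0,0,0],[0,0,0]],
  [[0,0,0],[0,0,0]],
  [[0,0,0],[0,0,0]],
  [[0,0,0],[0,0,0]],
  [[0,0,0],[0,0,0]],
], fingers=0.5)

```text
time: 6.7
tool_pos: [453.6, 299.9, 135.1]
tcp_rot: [1.906, -1.567, 2.79]
contact_force: [-0.9, -2.1, -0.1]
grip_width: 62.3
finger_force: 30.0
```

Run:
```python
from k import *
log()
go((452,286,110),0,0,60)
go((470,-65,160),0,0,60)
go((470,-65,42),90,0,60)
```

```text
6.7 [-0.211  0.951  1.99   1.379  1.608 -1.378] [453.595 299.937 135.138] [ 1.906 -1.567  2.79 ] [-0.908 -2.121 -0.107] 62.31216472827939 29.97597098350525
turn [0.945 0.077 0.214] | shift in goal axes [34.862 -1.595  1.063] now axes [34.869 -1.482  0.991] | ik 0.0 [-0.208  0.874  1.994  1.371  1.627 -1.303] | goal [452. 301. 170.]
turn [0.945 0.077 0.214] | shift in goal axes [  84.862   16.405 -349.937] now axes [  84.32    22.492 -349.73 ] | ik 0.0 [-0.793  0.881  1.583  0.902  2.033 -1.057] | goal [470. -50. 220.]
turn [  0.911 -89.921  -0.574] | shift in goal axes [-304.937   16.405  108.138] now axes [-108.617   21.026 -304.483] | ik 0.0 [-0.174  0.518  1.91   0.     0.713 -0.174] | goal [470.  -5.  27.]
```

>>> servo_tool([
  [[0.01,0,0],[0,0,0]],
  [[0.02,0,0],[0,0,0]],
  [[0.03,0,0],[0,0,0]],
  [[0.03,0,-0.01],[0,0,0]],
  [[0.01,0.001,-0.02],[0,0,0]],
  [[0,0.002,-0.028],[0,0,0]],
  [[0,0.002,-0.03],[0,0,0]],
  [[0,0.002,-0.03],[0,0,0]],
  [[0,0.002,-0.03],[0,0,0]],
  [[0,0.002,-0.03],[0,0,0]],
  [[0,0.002,-0.03],[0,0,0]],
  [[0,0.002,-0.03],[0,0,0]],
  [[0,0.002,-0.03],[0,0,0]],
  [[0,0.002,-0.02],[0,0,0]],
  [[0,0.002,-0.012],[0,0,0]],
  [[0,0,-0.005],[0.9,0,0]],
  [[0,0,0],[0,0,0]],
])

```text
time: 8.82
tool_pos: [469.2, -4.6, 235.5]
tcp_rot: [1.941, -1.567, 2.772]
contact_force: [-0.5, -0.3, -4.0]
grip_width: 61.9
finger_force: 30.0
```

>>> servo_tool([
  [[0,0,0],[0,-4,0]],
  [[0,0,0],[0,-7,0]],
  [[0,0,0],[0,-7,0]],
  [[0,0,0],[0,-7,0]],
  [[0,0,0],[0,-7,0]],
  [[0,0,0],[0,-7,0]],
  [[0,0,0],[0,-7,0]],
  [[0,0,0],[0,-7,0]],
  [[0,0,0],[0,-7,0]],
  [[0,0,0],[0,-7,0]],
  [[0,0,0],[0,-7,0]],
  [[0,0,0],[0,-7,0]],
  [[0,0,0],[0,-6,0]],
  [[0,0,0],[0,-3,0]],
  [[0,0,0],[0,0,0]],
])

```text
time: 10.7
tool_pos: [467.8, -3.0, 235.1]
tcp_rot: [3.141, -0.0, 1.573]
contact_force: [0.2, 0.6, -3.6]
grip_width: 61.8
finger_force: 30.0
```

Run:
```python
from k import *
log()
go((470,-65,42),90,0,60)
cv2.imwrite("pics/s2.png",bot.capture("scene")[:,:,::-1])
```

```text
10.7 [-0.171  0.229  1.659  0.001  1.253 -0.174] [467.758  -2.996 235.117] [ 3.141 -0.     1.573] [ 0.238  0.568 -3.555] 61.83289508659776 29.9745512008667
turn [ 0.053 -0.021  0.149] | shift in goal axes [ -2.004   2.242 208.117] now axes [ -2.086   2.044 208.118] | ik 0.0 [-0.174  0.518  1.91  -0.     0.713 -0.174] | goal [470.  -5.  27.]
```

View pics/s2.png

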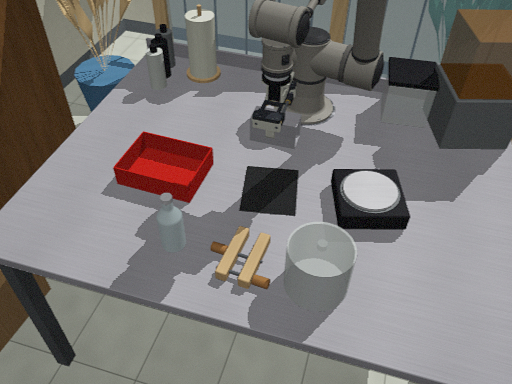

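The picture shows the can held level above the mat near (275,125), with the bystanders untouched. Next it goes down.

>>> servo_tool([
  [[0,0,0.01],[0,0,0]],
  [[0,0,0.025],[0,0,0]],
  [[0,0,0.035],[0,0,0]],
  [[0,0,0.035],[0,0,0]],
  [[0,0,0.035],[0,0,0]],
  [[0,0,0.03],[0,0,0]],
  [[0,0,0.018],[0,0,0]],
  [[0,0,0.008],[0,0,0]],
  [[0,0,0.004],[0,0,0]],
  [[0,0,0],[0,0,0]],
])

```text
time: 12.0
tool_pos: [470.1, -5.4, 35.9]
tcp_rot: [3.137, 0.001, 1.57]
contact_force: [-0.7, 0.4, -4.0]
grip_width: 62.0
finger_force: 30.0
```

>>> servo_tool([
  [[0,0,0.002],[0,0,0]],
  [[0,0,0.002],[0,0,0]],
  [[0,0,0],[0,0,0]],
])

```text
time: 12.38
tool_pos: [469.9, -5.2, 31.7]
tcp_rot: [3.138, 0.001, 1.57]
contact_force: [0.6, 0.4, -4.3]
grip_width: 62.0
finger_force: 30.0
```

>>> servo_tool([
  [[0,0,0.0015],[0,0,0]],
  [[0,0,0.0015],[0,0,0]],
  [[0,0,0],[0,0,0]],
])

```text
time: 12.75
tool_pos: [470.2, -5.3, 30.0]
tcp_rot: [3.137, 0.002, 1.57]
contact_force: [-2.6, 0.6, 13.6]
grip_width: 61.7
finger_force: 30.0
```

>>> servo_tool([
  [[0,0,0.001],[0,0,0]],
  [[0,0,0],[0,0,0]],
])

```text
time: 13.0
tool_pos: [470.3, -5.3, 29.9]
tcp_rot: [3.136, 0.002, 1.571]
contact_force: [-5.6, 2.1, 23.5]
grip_width: 61.8
finger_force: 30.0
```

>>> servo_tool([
  [[0,0,0.001],[0,0,0]],
  [[0,0,0],[0,0,0]],
])

```text
time: 13.25
tool_pos: [470.4, -5.3, 29.7]
tcp_rot: [3.136, 0.002, 1.571]
contact_force: [-7.9, 1.8, 33.5]
grip_width: 61.8
finger_force: 30.0
```

>>> servo_tool([
  [[0,0,-0.0015],[0,0,0]],
  [[0,0,-0.0015],[0,0,0]],
  [[0,0,0],[0,0,0]],
])

```text
time: 13.62
tool_pos: [470.2, -5.3, 29.8]
tcp_rot: [3.137, 0.001, 1.57]
contact_force: [-1.2, 0.9, 4.0]
grip_width: 61.6
finger_force: 30.0
```

>>> servo_tool([
  [[0,0,0],[0,0,0]],
  [[0,0,0],[0,0,0]],
  [[0,0,0],[0,0,0]],
  [[0,0,0],[0,0,0]],
  [[0,0,0],[0,0,0]],
  [[0,0,0],[0,0,0]],
], fingers=1)

```text
time: 14.38
tool_pos: [470.0, -5.3, 29.6]
tcp_rot: [3.138, 0.001, 1.57]
contact_force: [0.9, -0.4, 1.1]
grip_width: 91.6
finger_force: 0.0
```

>>> servo_tool([
  [[0,0,-0.02],[0,0,0]],
  [[0,0,-0.03],[0,0,0]],
  [[0,0,-0.03],[0,0,0]],
  [[0,0,-0.02],[0,0,0]],
  [[0,0,0],[0,0,0]],
])

```text
time: 15.0
tool_pos: [470.5, -5.3, 130.8]
tcp_rot: [3.135, 0.002, 1.57]
contact_force: [0.4, 0.3, -0.7]
grip_width: 91.7
finger_force: 0.0
```

Run:
```python
from k import *
log()
a=bot.capture("scene")[80:240,180:380,::-1]
cv2.imwrite("pics/s3.png",cv2.resize(a,None,fx=3,fy=3))
for s,y in((0,-66.5),(130,63.5)): print(proj("scene",[(439,y,80),(501,y,80),(439,y,4),(501,y,4)]).round(0)-[180,80])
```

```text
15.0 [-0.174  0.348  1.813 -0.001  0.973 -0.173] [470.489  -5.263 130.809] [3.135 0.002 1.57 ] [ 0.425  0.266 -0.685] 91.70651266215177 0.0
[[ 75.  80.]
 [ 69.  94.]
 [ 74.  98.]
 [ 69. 111.]]
[[116.  89.]
 [111. 103.]
 [114. 107.]
 [109. 120.]]
```

View pics/s3.png

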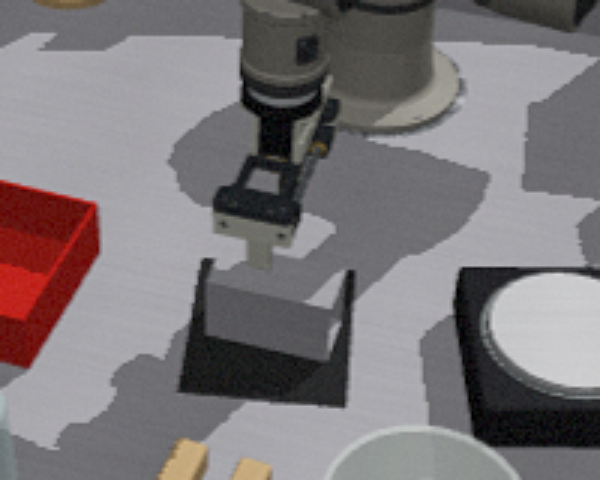

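The can lies flat on the mat, with its foot edge at (207,282) as predicted and its mouth toward the station. Next I regrasp it by the foot end.

>>> servo_tool([
  [[-0.006,0,0.01],[0,0,0]],
  [[-0.006,0,0.025],[0,0,0]],
  [[-0.006,0,0.03],[0,0,0]],
  [[0,0,0.025],[0,0,0]],
  [[0,0,0.01],[0,0,0]],
  [[0,0,0],[0,-2.5,0]],
  [[0,0,0],[0,-2.5,0]],
  [[0,0,0],[0,0,0]],
])

```text
time: 16.05
tool_pos: [469.8, -22.8, 29.4]
tcp_rot: [3.138, 0.088, 1.572]
contact_force: [1.1, -0.2, 0.5]
grip_width: 91.8
finger_force: 0.0
```

>>> servo_tool([
  [[0,0,0],[0,0,0]],
  [[0,0,0],[0,0,0]],
  [[0,0,0],[0,0,0]],
  [[0,0,0],[0,0,0]],
  [[0,0,0],[0,0,0]],
], fingers=0.5)

```text
time: 16.68
tool_pos: [470.0, -23.5, 29.7]
tcp_rot: [3.138, 0.089, 1.57]
contact_force: [0.6, -1.5, 0.8]
grip_width: 62.2
finger_force: 30.0
```

Run:
```python
from k import *
log()
# plan: carry
q=bot.get_obs()["joint_positions"]
def m(yaw): return E('z',rd(yaw))@V(0,1,0)
F=V(470,-66.5,42)
way=[((470,-66.5,220),90,0)]+[(V(470,-66.5,220)+t*(V(500,-345,220)+22*m(180)-130*m(180)-V(470,-66.5,220)),90,-180*t) for t in(.25,.5,.75,1)]
for sl in(20,40,55,65):
    F,C=canpose((0,0,0),90+sl,-180); way.append((V(500,-365,125)-C@V(0,0,130),90+sl,-180))
for F,th,y in way:
    F,C=canpose(F,th,y);P,M=tool(F,C,45,5,7,1);q,e=ik(P,M,q);print(np.round(P,0),th,round(y),round(e,2),q)
```

```text
16.675 [-0.154  0.514  1.913 -0.135  0.702 -0.05 ] [470.048 -23.462  29.719] [3.138 0.089 1.57 ] [ 0.554 -1.506  0.804] 62.22572931868019 29.97328519821167
[470. -23. 208.] 90 0 0.0 [-0.154  0.26   1.7   -0.094  1.17  -0.117]
[508. -78. 208.] 90 -45 0.0 [-0.255  0.37   1.54  -0.079  1.277  0.554]
[ 528. -152.  208.] 90 -90 0.0 [-0.399  0.452  1.41  -0.035  1.361  1.18 ]
[ 523. -225.  208.] 90 -135 0.0 [-0.552  0.487  1.352  0.02   1.388  1.799]
[ 500. -280.  208.] 90 -180 0.0 [-0.683  0.472  1.377  0.069  1.349  2.442]
[ 500. -279.  143.] 110 -180 0.0 [-0.809  0.665  1.302  0.297  1.503  2.262]
[ 500. -291.  172.] 130 -180 0.0 [-0.908  0.825  1.085  0.472  1.866  2.223]
[ 500. -306.  189.] 145 -180 0.0 [-0.96   0.966  0.921  0.62   2.116  2.262]
[ 500. -318.  198.] 155 -180 0.0 [-0.986  1.066  0.817  0.742  2.267  2.325]
```

>>> servo_tool([
  [[-0.0009,0,-0.01],[0,0,0]],
  [[-0.0018,0,-0.02],[0,0,0]],
  [[-0.0027,0,-0.03],[0,0,0]],
  [[-0.0027,0,-0.03],[0,0,0]],
  [[-0.0027,0,-0.03],[0,0,0]],
  [[-0.0027,0,-0.03],[0,0,0]],
  [[-0.0018,0,-0.02],[0,0,0]],
  [[-0.0009,0,-0.01],[0,0,0]],
  [[-0.015,0.002,0.0013],[0,0,0]],
  [[-0.0268,0.003,0.0024],[0,0,0]],
  [[-0.0268,0.003,0.0024],[0,0,0]],
  [[-0.0268,0.003,0.0024],[0,0,0]],
  [[-0.0268,0.003,0.0024],[0,0,0]],
  [[-0.0268,0.003,0.0024],[0,0,0]],
  [[-0.0268,0.003,0.0024],[0,0,0]],
  [[-0.0268,0.003,0.0024],[0,0,0]],
  [[-0.0268,0.003,0.0024],[0,0,0]],
  [[-0.0268,0.003,0.0024],[0,0,0]],
  [[0,0,0],[0,0,0]],
])

```text
time: 19.05
tool_pos: [497.1, -283.0, 208.5]
tcp_rot: [3.14, 0.088, 1.568]
contact_force: [-0.5, 0.1, -3.6]
grip_width: 61.9
finger_force: 30.0
```

>>> servo_tool([
  [[0,0,0],[0.4,0,4.5]],
  [[0,0,0],[0.8,0,8.96]],
  [[0,0,0],[0.8,0,8.96]],
  [[0,0,0],[0.8,0,8.96]],
  [[0,0,0],[0.8,0,8.96]],
  [[0,0,0],[0.8,0,8.96]],
  [[0,0,0],[0.8,0,8.96]],
  [[0,0,0],[0.8,0,8.96]],
  [[0,0,0],[0.8,0,8.96]],
  [[0,0,0],[0.8,0,8.96]],
  [[0,0,0],[0.8,0,8.96]],
  [[0,0,0],[0.8,0,8.96]],
  [[0,0,0],[0.8,0,8.96]],
  [[0,0,0],[0.8,0,8.96]],
  [[0,0,0],[0.8,0,8.96]],
  [[0,0,0],[0.8,0,8.96]],
  [[0,0,0],[0.8,0,8.96]],
  [[0,0,0],[0.8,0,8.96]],
  [[0,0,0],[0.8,0,8.96]],
  [[0,0,0],[0.8,0,8.96]],
])

```text
time: 21.55
tool_pos: [497.5, -280.4, 209.2]
tcp_rot: [-3.14, 0.091, -1.496]
contact_force: [0.1, 0.1, -3.9]
grip_width: 62.1
finger_force: 30.0
```

Run:
```python
from k import *
log()
for sl in(0,65):
    F,C=canpose((0,0,0),90+sl,-180);go(V(500,-365,125)-C@V(0,0,130),90+sl,-180,45,5,7,1)
```

```text
21.55 [-0.685  0.47   1.376  0.069  1.356  2.365] [ 497.518 -280.364  209.204] [-3.14   0.091 -1.496] [ 0.119  0.141 -3.927] 62.11598073233666 29.962136149406433
turn [0.262 0.2   4.25 ] | shift in goal axes [ 6.366 -2.482 95.942] now axes [ 6.884 -2.428 95.908] | ik 0.0 [-0.68   0.561  1.505  0.075  1.131  2.428] | goal [ 500.    -278.344  113.072]
turn [  2.643 -64.769   3.634] | shift in goal axes [ 22.787  -2.482 -31.298] now axes [38.102  0.308  7.287] | ik 0.0 [-0.986  1.066  0.817  0.742  2.267  2.325] | goal [ 500.    -317.567  198.496]
```

>>> servo_tool([
  [[0.002,-0.002,0.005],[0,0,4]],
  [[0,0,0.005],[0,-5,0]],
  [[0,0,0],[0,-5,0]],
  [[0,0,0],[0,-5,0]],
  [[0,0,0],[0,-5,0]],
  [[0,0,0],[0,-5,0]],
  [[0,0,0],[0,-4,0]],
  [[0,0,0],[0,-4,0]],
  [[0,0,0],[0,-4,0]],
  [[0,0,0],[0,-4,0]],
  [[0,0,0],[0,-4,0]],
  [[0,0,0],[0,-4,0]],
  [[0,0,0],[0,-4,0]],
  [[0,0,0],[0,-4,0]],
  [[0,0,0],[0,-4,0]],
  [[0,0,0],[0,-4,0]],
  [[0,0,0],[0,0,0]],
  [[0,0,0],[0,0,0]],
  [[0,0,0],[0,0,0]],
  [[0,0,0],[0,0,0]],
])

```text
time: 24.05
tool_pos: [500.4, -281.6, 200.8]
tcp_rot: [3.136, 1.222, -1.566]
contact_force: [-0.2, 1.3, -2.5]
grip_width: 61.8
finger_force: 30.0
```

Run:
```python
from k import *
log()
a=bot.capture("scene")[60:240,80:330,::-1];b=bot.capture("top")[170:350,290:480,::-1]
cv2.imwrite("pics/s4.png",cv2.resize(np.hstack([a,b]),None,fx=1.8,fy=1.8))
```

```text
24.05 [-0.956  1.01   0.937  0.726  2.207  2.289] [ 500.407 -281.57   200.757] [ 3.136  1.222 -1.566] [-0.227  1.338 -2.514] 61.79286263896865 29.969598948955536
```

View pics/s4.png

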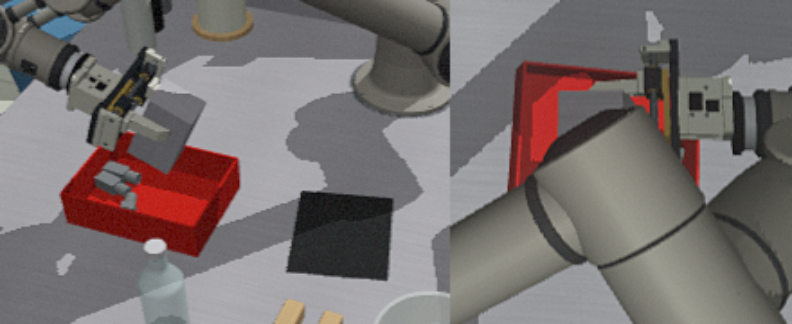

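The left half shows three prints in the bin at about (118,172), (115,183) and (130,198). The wrist load fell from 3.7 N to 2.5 N, so the can is empty.

>>> servo_tool([
  [[0,0,0],[0,4,0]],
  [[0,0,0],[0,8,0]],
  [[0,0,0],[0,8,0]],
  [[0,0,0],[0,8,0]],
  [[0,0,0],[0,8,0]],
  [[0,0,0],[0,8,0]],
  [[0,0,0],[0,8,0]],
  [[0,0,0],[0,8,0]],
  [[0,0,0],[0,5,0]],
  [[0,0,-0.01],[0,0,0]],
  [[0,0,-0.02],[0,0,0]],
  [[0,0,0],[0,0,0]],
])

```text
time: 25.65
tool_pos: [501.0, -285.4, 231.8]
tcp_rot: [-3.141, 0.089, -1.562]
contact_force: [0.1, -0.5, -2.6]
grip_width: 61.9
finger_force: 30.0
```

>>> servo_tool([
  [[0,0,0],[-0.4,0,-4.5]],
  [[0,0,0],[-0.84,0,-9.4]],
  [[0,0,0],[-0.84,0,-9.4]],
  [[0,0,0],[-0.84,0,-9.4]],
  [[0,0,0],[-0.84,0,-9.4]],
  [[0,0,0],[-0.84,0,-9.4]],
  [[0,0,0],[-0.84,0,-9.4]],
  [[0,0,0],[-0.84,0,-9.4]],
  [[0,0,0],[-0.84,0,-9.4]],
  [[0,0,0],[-0.84,0,-9.4]],
  [[0,0,0],[-0.84,0,-9.4]],
  [[0,0,0],[-0.84,0,-9.4]],
  [[0,0,0],[-0.84,0,-9.4]],
  [[0,0,0],[-0.84,0,-9.4]],
  [[0,0,0],[-0.84,0,-9.4]],
  [[0,0,0],[-0.84,0,-9.4]],
  [[0,0,0],[-0.84,0,-9.4]],
  [[0,0,0],[-0.84,0,-9.4]],
  [[0,0,0],[-0.84,0,-9.4]],
  [[0,0,0],[-0.5,0,-5.9]],
])

```text
time: 28.15
tool_pos: [499.8, -284.4, 229.0]
tcp_rot: [-3.137, 0.086, 1.589]
contact_force: [0.6, 0.7, -2.6]
grip_width: 61.9
finger_force: 30.0
```

Run:
```python
from k import *
log()
go((450,-50,180),90,0,45,5,7,1)
go((449,0,130),0,0,45,5,7,1)
go((449,290,130),0,0,45,5,7,1)
# prints check from the top view, and turntable centre
im=bot.capture("top")[:,:,::-1];cv2.imwrite("pics/t5.png",im)
g=cv2.cvtColor(im,cv2.COLOR_BGR2GRAY);cs=[c for c in cv2.findContours((g[210:310,70:180]>75).astype(np.uint8),0,1)[0]]
c=max(cs,key=cv2.contourArea);print(cv2.contourArea(c))
cv2.imwrite("pics/s5.png",cv2.resize(np.hstack([im[195:300,70:180],im[195:300,310:440]]),None,fx=3.3,fy=3.3))
```

```text
28.15 [-0.61   0.411  1.416 -0.076  1.268 -0.608] [ 499.796 -284.405  229.038] [-3.137  0.086  1.589] [ 0.604  0.72  -2.62 ] 61.92200542658803 29.968513548374176
turn [-0.168 -0.042  1.064] | shift in goal axes [282.006 -49.796  36.527] now axes [282.854 -44.443  36.874] | ik 0.0 [-0.124  0.271  1.81  -0.1    1.053 -0.075] | goal [450.     -6.656 168.072]
turn [-0.967 89.955  0.704] | shift in goal axes [-29.655 -50.796 300.059] now axes [300.928 -45.128  30.018] | ik 0.0 [-0.738  0.864  1.746  0.87   1.839 -1.171] | goal [449.     11.928 173.344]
turn [-0.967 89.955  0.704] | shift in goal axes [ -4.38  -50.796 588.956] now axes [589.794 -39.836   4.949] | ik 0.0 [-0.204  0.801  2.01   1.35   1.554 -1.247] | goal [449.    301.928 173.344]
4043.5
```

View pics/s5.png

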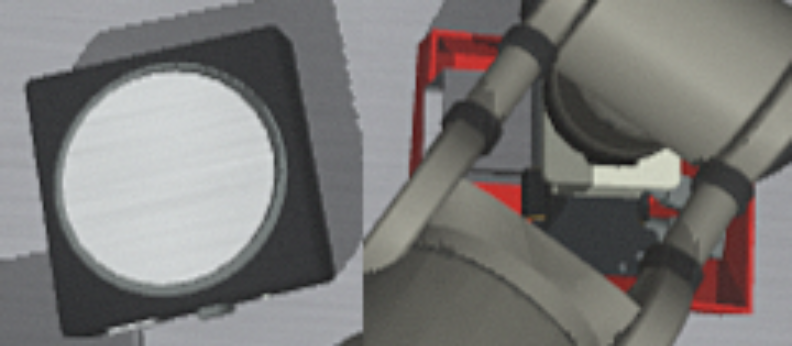

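The left half shows the bare turntable centred near (169,177). The arm hides most of the bin in the right half.

>>> servo_tool([
  [[0.012,-0.002,-0.002],[0,0,0]],
  [[0.024,-0.0038,-0.0034],[0,0,0]],
  [[0.024,-0.0038,-0.0034],[0,0,0]],
  [[0.024,-0.0038,-0.0034],[0,0,0]],
  [[0.024,-0.0038,-0.0034],[0,0,0]],
  [[0.024,-0.0038,-0.0034],[0,0,0]],
  [[0.024,-0.0038,-0.0034],[0,0,0]],
  [[0.024,-0.0038,-0.0034],[0,0,0]],
  [[0.024,-0.0038,-0.0034],[0,0,0]],
  [[0.024,-0.0038,-0.0034],[0,0,0]],
  [[0.024,-0.0038,-0.0034],[0,0,0]],
  [[0.024,-0.0038,-0.0034],[0,0,0]],
  [[0,0,0],[0,0,1.06]],
  [[0,0,0],[0,0,0]],
])

```text
time: 29.95
tool_pos: [452.1, -6.2, 245.2]
tcp_rot: [-3.141, 0.089, 1.568]
contact_force: [0.5, 0.2, -2.7]
grip_width: 62.1
finger_force: 30.0
```

>>> servo_tool([
  [[0,0,0],[0,5,0]],
  [[0,0,0],[0,8,0]],
  [[0,0,0],[0,8,0]],
  [[0,0,0],[0,8,0]],
  [[0,0,0],[0,8,0]],
  [[0,0,0],[0,8,0]],
  [[0,0,0],[0,8,0]],
  [[0,0,0],[0,8,0]],
  [[0,0,0],[0,8,0]],
  [[0,0,0],[0,8,0]],
  [[0,0,0],[0,8,0]],
  [[0,0,0],[0,5,0]],
  [[0,0,0],[0,0,0]],
])

```text
time: 31.58
tool_pos: [452.5, -7.5, 243.4]
tcp_rot: [-3.1, -1.481, 1.525]
contact_force: [0.0, -0.5, -3.0]
grip_width: 61.9
finger_force: 30.0
```

Run:
```python
from k import *
im=cv2.imread("pics/t5.png");g=cv2.cvtColor(im,cv2.COLOR_BGR2GRAY)
m=np.zeros_like(g);m[205:290,82:165]=(g[205:290,82:165]>165);c=max(cv2.findContours(m,0,1)[0],key=cv2.contourArea)
P=cast("top",c[:,0],74);t,r=cv2.minEnclosingCircle(P[:,:2].astype(np.float32));print("tt",t,r,P[:,:2].min(0),P[:,:2].max(0))
log()
go((*t,120),0,0,45,5,7,1)
go((*t,74),0,0,45,5,7,1)
```

```text
tt (449.1243896484375, 294.5199890136719) 79.57573699951172 [370.266 215.681] [527.905 373.547]
31.575 [-0.761  0.748  1.703  0.892  1.946 -1.046] [452.51   -7.484 243.364] [-3.1   -1.481  1.525] [ 0.004 -0.468 -2.998] 61.865368672969396 29.969322681427002
turn [ 0.255  0.116 -0.235] | shift in goal axes [-52.354  -3.385 319.711] now axes [-51.725  -4.593 319.799] | ik 0.0 [-0.194  0.824  2.008  1.36   1.546 -1.267] | goal [449.124 306.448 163.344]
turn [ 0.255  0.116 -0.235] | shift in goal axes [-98.179  -3.385 323.72 ] now axes [-97.541  -4.423 323.901] | ik 0.0 [-0.194  0.93   1.993  1.363  1.527 -1.356] | goal [449.124 306.448 117.344]
```

>>> servo_tool([
  [[-0.0018,-0.0003,0.012],[0,0,0]],
  [[-0.0037,-0.0003,0.0236],[0,0,0]],
  [[-0.0037,-0.0003,0.0236],[0,0,0]],
  [[-0.0037,-0.0003,0.0236],[0,0,0]],
  [[-0.0037,-0.0003,0.0236],[0,0,0]],
  [[-0.0037,-0.0003,0.0236],[0,0,0]],
  [[-0.0037,-0.0003,0.0236],[0,0,0]],
  [[-0.0037,-0.0003,0.0236],[0,0,0]],
  [[-0.0037,-0.0003,0.0236],[0,0,0]],
  [[-0.0037,-0.0003,0.0236],[0,0,0]],
  [[-0.0037,-0.0003,0.0236],[0,0,0]],
  [[-0.0037,-0.0003,0.0236],[0,0,0]],
  [[-0.0037,-0.0003,0.0236],[0,0,0]],
  [[-0.003,0,0.015],[0,0,0]],
  [[-0.003,0,0.009],[0.25,0.1,-0.2]],
  [[0,0,0],[0,0,0]],
])

```text
time: 33.58
tool_pos: [449.3, 307.1, 164.3]
tcp_rot: [3.123, -1.483, 1.592]
contact_force: [0.3, -0.0, -3.0]
grip_width: 61.8
finger_force: 30.0
```

Run:
```python
from k import *
log()
go((449.1,294.5,74),0,0,45,5,7,1)
a=bot.capture("scene")[70:240,300:430,::-1];b=bot.capture("top");cv2.imwrite("pics/t6.png",b[:,:,::-1]);b=b[175:345,60:190,::-1]
cv2.imwrite("pics/s6.png",cv2.resize(np.hstack([a,b]),None,fx=3,fy=3))
```

```text
33.575 [-0.192  0.822  2.006  1.359  1.547 -1.265] [449.278 307.053 164.304] [ 3.123 -1.483  1.592] [ 0.262 -0.034 -2.979] 61.77359424981381 29.96978849172592
turn [-0.113  0.003  0.104] | shift in goal axes [-46.836  -0.178   3.47 ] now axes [-46.835  -0.256   3.473] | ik 0.0 [-0.194  0.93   1.993  1.363  1.527 -1.356] | goal [449.1   306.428 117.344]
```

View pics/s6.png

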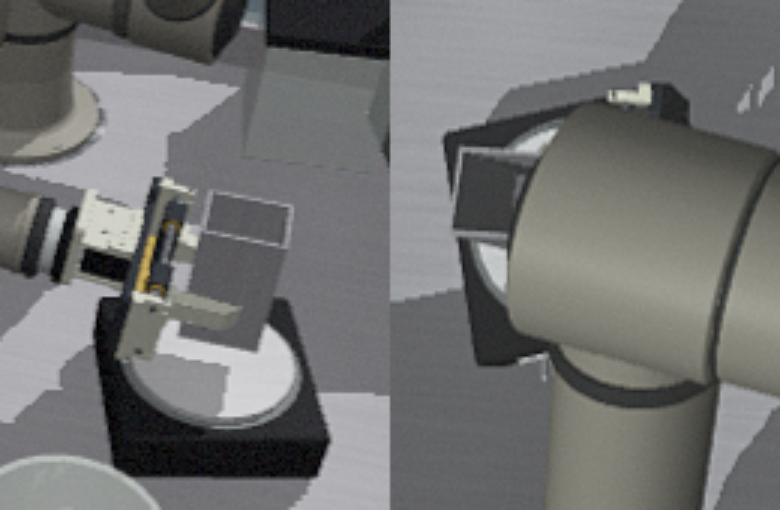

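The can is upright just above the turntable. In the left half its rim corners are (207,192), (293,207), (288,247) and (205,236), and its foot corners (180,335) and (262,350).

Run:
```python
from k import *
F=V(449.1,295,121)
c=[(-31,-38,130),(-31,38,130),(31,38,130),(31,-38,130),(31,-38,0),(31,38,0)]
print((proj("scene",F+np.array(c))-[300,70])*3)
print(cast("scene",np.array([(207,192),(293,207),(288,247),(205,236)])/3+[300,70],251).mean(0),cast("scene",np.array([(180,335),(262,350)])/3+[300,70],121).mean(0)-[31,0,0])
```

```text
[[210.462 188.798]
 [294.498 204.872]
 [288.344 247.425]
 [201.578 230.336]
 [177.526 335.529]
 [258.173 352.583]]
[453.01  295.028 251.   ] [446.078 297.625 121.   ]
```

>>> servo_tool([
  [[-0.01,0,0.0009],[0,0,0]],
  [[-0.012,0,0.0011],[0,0,0]],
  [[-0.01,0,0.0009],[0,0,0]],
  [[-0.006,0,0.0005],[0,0,0]],
  [[-0.004,0,0.0004],[0,0,0]],
  [[0,0,0],[0,0,0]],
])

```text
time: 34.42
tool_pos: [449.5, 306.9, 122.2]
tcp_rot: [3.125, -1.484, 1.589]
contact_force: [0.5, -1.0, -2.4]
grip_width: 61.9
finger_force: 30.0
```

>>> servo_tool([
  [[-0.0015,0,0],[0,0,0]],
  [[-0.0015,0,0],[0,0,0]],
  [[0,0,0],[0,0,0]],
])

```text
time: 34.8
tool_pos: [449.6, 306.5, 119.5]
tcp_rot: [3.119, -1.483, 1.595]
contact_force: [0.4, 0.3, -3.3]
grip_width: 61.8
finger_force: 30.0
```

>>> servo_tool([
  [[-0.001,0,0],[0,0,0]],
  [[0,0,0],[0,0,0]],
])

```text
time: 35.05
tool_pos: [449.5, 306.5, 118.4]
tcp_rot: [3.12, -1.483, 1.594]
contact_force: [0.4, 0.8, -2.6]
grip_width: 61.8
finger_force: 30.0
```

>>> servo_tool([
  [[-0.001,0,0],[0,0,0]],
  [[0,0,0],[0,0,0]],
])

```text
time: 35.3
tool_pos: [449.5, 306.4, 117.4]
tcp_rot: [3.122, -1.483, 1.592]
contact_force: [-0.7, 0.5, -3.4]
grip_width: 62.0
finger_force: 30.0
```

>>> servo_tool([
  [[-0.001,0,0],[0,0,0]],
  [[0,0,0],[0,0,0]],
])

```text
time: 35.55
tool_pos: [449.5, 306.3, 117.0]
tcp_rot: [3.116, -1.485, 1.598]
contact_force: [0.5, -0.2, 2.2]
grip_width: 62.0
finger_force: 30.0
```

>>> servo_tool([
  [[-0.001,0,0],[0,0,0]],
  [[0,0,0],[0,0,0]],
])

```text
time: 35.8
tool_pos: [449.5, 306.3, 117.1]
tcp_rot: [3.107, -1.487, 1.607]
contact_force: [-0.5, -0.9, 9.0]
grip_width: 61.7
finger_force: 30.0
```

>>> servo_tool([
  [[-0.0005,0,0],[0,0,0]],
  [[0,0,0],[0,0,0]],
  [[0.0008,0,0],[0,0,0]],
  [[0,0,0],[0,0,0]],
])

```text
time: 36.3
tool_pos: [449.5, 306.3, 117.0]
tcp_rot: [3.109, -1.486, 1.605]
contact_force: [-0.5, -1.7, 7.1]
grip_width: 62.2
finger_force: 30.0
```

>>> servo_tool([
  [[0,0,0],[0,0,0]],
  [[0,0,0],[0,0,0]],
  [[0,0,0],[0,0,0]],
  [[0,0,0],[0,0,0]],
  [[0,0,0],[0,0,0]],
  [[0,0,0],[0,0,0]],
], fingers=1)

```text
time: 37.05
tool_pos: [449.5, 306.2, 115.7]
tcp_rot: [3.121, -1.484, 1.593]
contact_force: [-0.4, -0.2, 0.2]
grip_width: 92.3
finger_force: 0.0
```

>>> servo_tool([
  [[0,0,-0.008],[0,0,0]],
  [[0,0,-0.015],[0,0,0]],
  [[0,0,-0.02],[0,0,0]],
  [[0,0,-0.02],[0,0,0]],
  [[0,0,-0.02],[0,0,0]],
  [[0,0,-0.02],[0,0,0]],
  [[0,0,-0.02],[0,0,0]],
  [[0.02,0,-0.02],[0,0,0]],
  [[0.03,0,-0.02],[0,0,0]],
  [[0.03,0,-0.02],[0,0,0]],
  [[0.03,0,-0.01],[0,0,0]],
  [[0,0,0],[0,0,0]],
  [[0,0,0],[0,0,0]],
])

```text
time: 38.67
tool_pos: [449.4, 123.2, 241.7]
tcp_rot: [3.127, -1.483, 1.586]
contact_force: [0.5, 0.3, -0.7]
grip_width: 92.1
finger_force: 0.0
```

Run:
```python
from k import *
log()
a=bot.capture("scene")[:,:,::-1];b=bot.capture("top")[195:300,60:165,::-1]
b=cv2.resize(b,(384,384));cv2.imwrite("pics/s7.png",cv2.resize(np.hstack([a,b]),None,fx=.89,fy=.89))
cv2.imwrite("pics/s7s.png",a)
F=V(449.1,294.5,74);c=[(-31,-38,130),(-31,38,130),(31,38,130),(31,-38,130),(31,-38,0),(31,38,0)]
print(proj("scene",F+np.array(c))*.89)
```

```text
38.675 [-0.564  0.684  1.894  1.037  1.783 -1.092] [449.353 123.163 241.655] [ 3.127 -1.483  1.586] [ 0.45   0.335 -0.711] 92.05964541766076 0.0
[[326.604 129.996]
 [350.887 134.772]
 [348.993 147.457]
 [323.944 142.386]
 [317.164 172.087]
 [340.491 177.132]]
```

View pics/s7.png

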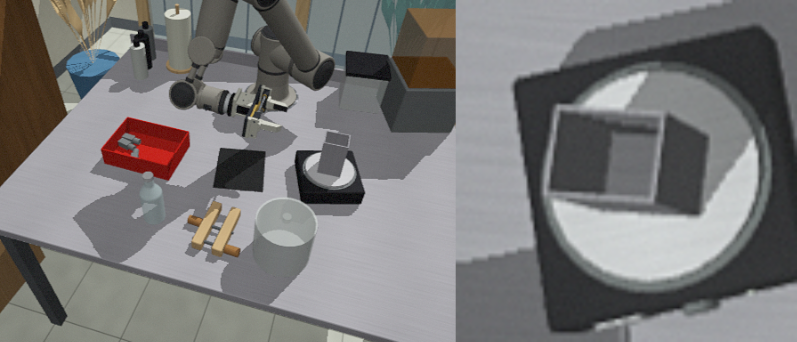

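The can stands empty in the middle of the turntable, with its rim centred at (605,153) in the right half, which casts to about 1 mm from the centre. The prints are in the bin near (128,143) and the bystanders have not moved.

```bash
python3 -c "
from plant import bot
print(bot.close_job())"
```

```text
the job is handed in; nothing more can be done
None
```

I tipped all three prints into the red bin, stood the empty can upright near the middle of the turntable and let go, then handed the job in at about 39 s. I saw no disturbance of the cover, clamp or bottle; the judge's verdict was not shown.

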